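Sort two tagged housings, then hold the case flap at its balance point

TASK

Sort the two tagged housings into the case: seat the one with the round tag fully down in the nest marked by the round disc, and the one with the bar tag in the nest marked by the bar. Then take the case's steel flap by its bar handle, swing it up to its balance point, straight upright over its hinge and never over towards the nests, and hold it still there: the job finishes with the gripper still holding the handle and the flap upright. Leave everything else on the bench where it is.

Things in the scene. Friction and masses are not known exactly. Their poses are not given: they have to be found in the camera images.
- housing_round_centre (a point): loose grey housing, a block 60 mm long (its x), 36 mm wide (its y), 40 mm high, 0.15 kg or so, with a brass tag 3 mm thick on top: a round disc, 28 mm across. The point is the block's centre, 20 mm above its underside; z is up. Either way round is the same
- housing_bar_centre (a point): loose grey housing, a block 60 mm long (its x), 36 mm wide (its y), 40 mm high, 0.15 kg or so, with a brass tag 3 mm thick on top: a narrow bar, 44 x 8 mm, along its length. The point is the block's centre, 20 mm above its underside; z is up. Either way round is the same
- nest_round_floor (a point): centre of the floor of the fixed nest marked by a 28 mm brass disc just past its end, 12 mm above the bench; x along the pocket, towards the mark. Pocket 69 x 43 mm, 9 mm high walls at ends and corners, middle 46 mm of the long sides open for fingers. A seated housing lies along x, its centre 20 mm above this point. The two nests may be swapped from job to job
- nest_bar_floor (a point): centre of the floor of the fixed nest marked by a brass bar (44 x 8 mm) across just past its end, 12 mm above the bench; x along the pocket, towards the mark. Pocket 69 x 43 mm, 9 mm high walls at ends and corners, middle 46 mm of the long sides open for fingers. A seated housing lies along x, its centre 20 mm above this point. The two nests may be swapped from job to job
- flap (a joint): angle (rad) of the steel flap, plate 170 x 112 x 4 mm, about 0.25 kg, about its level hinge. 0: lies open, level, on two posts, away from the nests (its start). Grows as the free edge swings up and over towards the nests; 1.571 is straight upright, the balance point; stop at 2.9, over the nests. Hardly any friction: let go, it falls one way or the other
- flap_bar (a point): middle of the flap's handle: round bar 12 mm thick, parallel to the hinge, 130 mm between its side arms, 158 mm from the hinge axis; a 36 mm open window between bar and plate edge takes a finger. Turns with the flap; x along the bar; at 0 its y points to the hinge, z up. 62 mm above the bench with the flap at 0, 220 mm at 1.571
- flap_hinge (a point): middle of the hinge axis on the fixed case, 62 mm above the bench; x along the hinge, y level towards the nests, z up. The bar swings on a 158 mm circle about it, starting on the -y side. Hinge posts at x = +-94 mm reach 70 mm above the bench; nest centres lie at y = 78, x = +-54 mm
- housing_plain_centre (a point): bystander: a housing of the same make, 60 x 36 x 40 mm, but with no tag on its top; the point is its centre
- rivet_dish: bystander: small white dish, 72 mm across, 28 mm high; origin at the centre of its underside
- jar: bystander: glass jar, 60 mm across, 75 mm high; origin at the centre of its underside
- hammer: bystander: hammer lying beyond the case
- screwdriver: bystander: screwdriver lying at the far edge of the mat
- wrench: bystander: wrench lying to the right of the case
- wire_spool: bystander: copper spool 48 mm across, 30 mm high, standing to the right of the case
Things that resemble listed ones, but are neither listed nor needed, are in the scene too. Leave any blue look-alike of the part that bears housing_bar_centre alone.

How it is judged (in metres and radians):
On the way, in this order (a step that is already met when the one before it is completed fails the run):
1. both housings are seated, let go, in their own nests while the flap still lies open (horizontal distance between housing_round_centre and nest_round_floor below 0.007 m and z of housing_round_centre in the frame of nest_round_floor between 0.016 and 0.0235 m and angle between each of housing_round_centre, housing_bar_centre's own z axis and vertical below 0.1 rad and angle between the x axis of housing_round_centre and the x axis of nest_round_floor, either way round below 0.2 rad and horizontal distance between housing_bar_centre and nest_bar_floor below 0.007 m and z of housing_bar_centre in the frame of nest_bar_floor between 0.016 and 0.0235 m and angle between the x axis of housing_bar_centre and the x axis of nest_bar_floor, either way round below 0.2 rad and contact force between the fingers and housing_round below 0.3 N and contact force between the fingers and housing_bar below 0.3 N and linear speed of each of housing_round, housing_bar below 0.03 m/s and value of joint flap below 0.3 rad), for 0.2 s.
2. the flap is held upright by its handle, still (value of joint flap between 1.471 and 1.671 rad and velocity of joint flap between -0.15 and 0.15 rad/s and contact force between the fingers and flap above 3 N), for 0.3 s.
At the end, for the whole second after the job is handed in: Each tagged housing sits in its own nest (within 7 mm, on the floor within 4 mm, upright, in line within 0.2 rad), at rest, let go; the flap is within 0.1 rad of upright and still (under 0.15 rad/s), gripped by the fingers (over 3 N) (all of step 2 and horizontal distance between housing_round_centre and nest_round_floor below 0.007 m and z of housing_round_centre in the frame of nest_round_floor between 0.016 and 0.0235 m and angle between each of housing_round_centre, housing_bar_centre's own z axis and vertical below 0.1 rad and angle between the x axis of housing_round_centre and the x axis of nest_round_floor, either way round below 0.2 rad and horizontal distance between housing_bar_centre and nest_bar_floor below 0.007 m and z of housing_bar_centre in the frame of nest_bar_floor between 0.016 and 0.0235 m and angle between the x axis of housing_bar_centre and the x axis of nest_bar_floor, either way round below 0.2 rad and contact force between the fingers and housing_round below 0.3 N and contact force between the fingers and housing_bar below 0.3 N and linear speed of each of housing_round, housing_bar below 0.03 m/s); the arm keeps its last pose, push and grip.
It fails at once if the flap goes over its balance point by more than about 20 degrees towards the nests (value of joint flap above 1.92 rad).
It fails at once if a bystander is moved by more than 25 mm (distance of any of housing_plain_centre, rivet_dish, jar, hammer, screwdriver, wrench, wire_spool from where it was at the start of the episode above 0.025 m).
It also fails if it takes over 64 s, if anything falls off the work surface, if the arm or the gripper's body presses on something with over 40 N, if the wrist force passes 120 N, or if a joint passes its speed limit or range.

ROBOT

A 6-joint arm with a two-finger parallel gripper is mounted at the origin on the work surface. World frame = base frame: x ahead of the robot, y to its left, z up, the work surface at z = 0. Lengths are in mm, angles in rad, forces in N, time in s.
With the tool pointing down it reaches from about 350 to 875 mm from the base axis. Payload 4.2 kg.
Tool frame: the origin (TCP) lies midway between the tips of the shut fingers; the grasp point (between the pads) lies 19 mm behind it; z points along the fingers, y is the line along which they close (so a half turn about z gives the same grasp; the last joint's range is limited). The gripper opens to 85 mm and grips with 20 to 120 N. Pads are 22 mm wide; open, the fingers measure 114 mm over their backs; the gripper's body (76 mm by 85 mm) begins 54 mm behind the grasp point. The pads swing forward as they close: fully open they stand 13 mm farther back than shut.
Start: joints at [-1.054, 0.385, 0.008, 0, -1.194, -0.259], TCP at [159.363, -604.32, 231.312] pointing down, gripper open.
Joint ranges: [-3.14, 3.14], [-1.21, 2.06], [-1.07, 1.41], [-3.16, 2.05], [-2.99, -0.16], [-3.1, 3.1]. Speed limits (rad/s): [2.79, 2.79, 3.14, 3.14, 3.14, 3.14].

INTERFACE

Orientations are given as a unit quaternion [x, y, z, w].
In Python, from bench import arm, eyes, nets gives the robot as it stands.
- The arm moves only by the tool apply_moves, never from a script. Its arguments are lists of equal length, an entry for each row: "delta_rot": the turn, a rotation vector about the tool's x, y, z as a fraction of full scale, a list of three; "xyz": the shift along the tool's x, y, z as a fraction of full scale, a list of three; "hand": the gripper command: -1 is fully open, 1 is shut, values between are in proportion. In form: {"delta_rot": [[ax, ay, az], ...], "xyz": [[dx, dy, dz], ...], "hand": [hand, ...]}. A call has 1 to 20 rows; each row shifts and turns the commanded pose from where the row before left it, along the tool's axes as they then stand; what a row does not reach is not made up. Full scale, the value 1, is 0.025 m for a shift and 6 degrees for a turn. A row lasts 1/12 s, in which the tool goes at most 41.7 mm and 7.16 degrees, less where a joint would pass 70% of its speed; a pose out of reach is approached as far as the arm can. A call with a number of a shift or a turn outside -1 to 1 is refused whole. A call with a gripper value outside its range is refused whole. The fingers move at their own pace and stop on an object; the grip force is fixed at half the most. Time passes only in rows, so rows that do not move let the fingers close. It gives the time, the measured TCP pose, the force, the opening and the grip force at its end, in the units of the state.
- arm.read_state(): the state, without advancing time (a new reading comes with each control period).
- eyes.get_image(name): name is "scene" or "top" or "wrist"; returns a dict with "frame" (420x560x3 uint8, red, green, blue), "range_z" (420x560 float32, mm along the optical axis (not along the pixel's ray), 0 where there is no reading), "camera_matrix" (3x3 intrinsics, pixels), "R" (3x3) and "t" (3): a world point X has camera coordinates R X + t; the wrist camera has in their place "hand_eye" (4x4, takes a point from camera to tool coordinates, whose origin is the TCP and whose axes are the flange's). Camera axes: x right, y down, z forward; pixel columns grow to the right and rows downward; lengths in mm; the calibration is good to about 2 mm. A picture is of the moment at which its call begins: read the wrist's pose just before it.
- arm.job_done(): hands the job in; it is judged then, once.
Trained networks look in a picture, given as the dict that the camera call returned (one of the last four; its "shot" number tells which), for a name from the list of things; names that differ only in an ending like _2 or _b are one class to them, and where a whole thing is asked for, a point or a joint stands for the part that bears it (a point fixed in the world has none). Each returns a list of dicts, best first, with "score" (0 to 1); they miss things now and then, are a little off and sometimes report something else, mostly with a low value. They report only what shows in the picture. A call takes as long as a camera call. They do not tell look-alikes from the thing itself.
- nets.look_for(name, picture): "bbox" ([left, top, right, bottom] in pixels, round what is visible of it).
- nets.masks_of(name, picture): "region" (420x560 bool, what is visible of it) and "bbox" ([left, top, right, bottom] in pixels, round what is visible of it).
The state is a dict: "clock": time; "joints": joint angles; "joint_vel": joint speeds; "joint_efforts": joint torques, N m; "position": TCP position; "ee_rot": TCP orientation; "contact_force": force on the tool from outside, world axes, zero at the start; "wrist_torque": the same for the moment, N m; "gripper_width": finger opening in mm; "grasp_force": force on a finger pad.
Only numpy, scipy, OpenCV 4.12 (cv2) and the standard library are available. Lean on these libraries where they do the work, as an engineer would, in place of code of your own. Each camera call takes 0.05 s, during which the arm holds its last target. There are 200 camera calls.

## Working session

There is one attempt and no reset: what is moved stays moved. The work goes in short steps, Python scripts to look and compute and a tool call to move; the robot and the scene stay as the last step left them, time stands still between calls to the robot, and variables do not carry over. Pictures are saved under pics/ and viewed, at most 10 in all, crops included, and the job is handed in when it is done.

Besides the shell and the picture viewer there is one more tool, called after "Request:" by a JSON object that holds its "api" and its "payload". apply_moves: Moves the arm, as the interface text tells. Its arguments: {"type":"object","properties":{"delta_rot":{"type":"array"},"xyz":{"type":"array"},"hand":{"type":"array"}},"required":["delta_rot","xyz","hand"]}

```bash
mkdir -p pics
cat > h.py <<'E'
import numpy as np,cv2
from bench import arm,eyes,nets
from scipy.spatial.transform import Rotation as Ro
def cloud(p,st=None):
    z=p["range_z"].astype(float);K=p["camera_matrix"];v,u=np.indices(z.shape)
    P=np.stack([(u-K[0,2])/K[0,0]*z,(v-K[1,2])/K[1,1]*z,z],-1)
    if "R" in p: W=(P-np.array(p["t"]))@np.array(p["R"])
    else:
        H=np.array(p["hand_eye"]);T=P@H[:3,:3].T+H[:3,3]
        W=T@Ro.from_quat(st["ee_rot"]).as_matrix().T+np.array(st["position"])
    W[z==0]=np.nan
    return W
def save(p,n,box=None,s=1):
    f=p["frame"][:,:,::-1]
    if box: f=f[box[1]:box[3],box[0]:box[2]]
    cv2.imwrite("pics/"+n,cv2.resize(f,None,fx=s,fy=s,interpolation=cv2.INTER_CUBIC))
E
python3 - <<'E'
from h import *
st=arm.read_state();print(st["position"],st["ee_rot"])
p=eyes.get_image("top");q=eyes.get_image("scene")
f=np.vstack([p["frame"],q["frame"]])[:,:,::-1]
save(p,"top.png",None,1.42);save(q,"scene.png",None,1.42)
W=cloud(p)
np.save("W.npy",W)
for n in ["housing_round_centre","housing_bar_centre","housing_plain_centre","flap","jar","rivet_dish","wire_spool"]:
    for r in nets.masks_of(n,p)[:4]:
        m=r["region"];print(n,round(r["score"],2),r["bbox"],np.nanmedian(W[m],0).round(),p["frame"][m].mean(0).round())
E
```

```text
[ 159.20490845 -603.79369788  230.23902868] [-1.28434157e-01  9.91717457e-01  1.05688785e-03 -1.88938265e-04]
housing_round_centre 0.9 [163.8, 263.4, 182.4, 286.7] [464. 245.  41.] [126. 120. 104.]
housing_round_centre 0.62 [171.3, 147.2, 247.2, 158.5] [788. 132.  23.] [141.  63.  60.]
housing_round_centre 0.17 [97.2, 268.8, 123.4, 297.8] [445. 415.  17.] [170. 172. 162.]
housing_bar_centre 0.88 [98.3, 224.3, 120.7, 245.5] [562. 416.  41.] [ 60.  87. 129.]
housing_bar_centre 0.84 [139.8, 225.6, 159.6, 252.7] [560. 307.  41.] [120. 116. 107.]
housing_plain_centre 0.61 [178.2, 168.8, 201.1, 195.2] [713. 207.  41.] [107. 111. 111.]
housing_plain_centre 0.49 [139.3, 223.8, 161.0, 250.4] [560. 307.  41.] [118. 115. 106.]
flap 0.65 [316.9, 206.1, 388.1, 278.8] [ 548. -184.   65.] [157. 157. 158.]
jar 0.67 [95.9, 170.0, 123.4, 195.3] [701. 405.  74.] [157. 150. 137.]
jar 0.66 [315.3, 208.0, 384.1, 278.5] [ 548. -182.   65.] [158. 158. 159.]
rivet_dish 0.59 [101.0, 267.9, 124.1, 295.7] [447. 416.  16.] [169. 171. 161.]
wire_spool 0.87 [393.3, 178.3, 413.0, 197.8] [ 689. -352.   31.] [154. 106.  76.]
```

View pics/top.png

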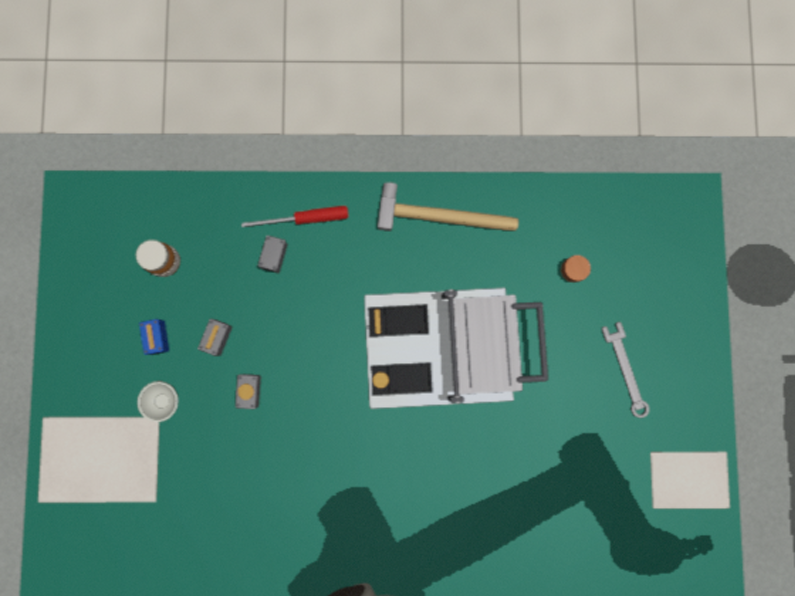

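View pics/scene.png

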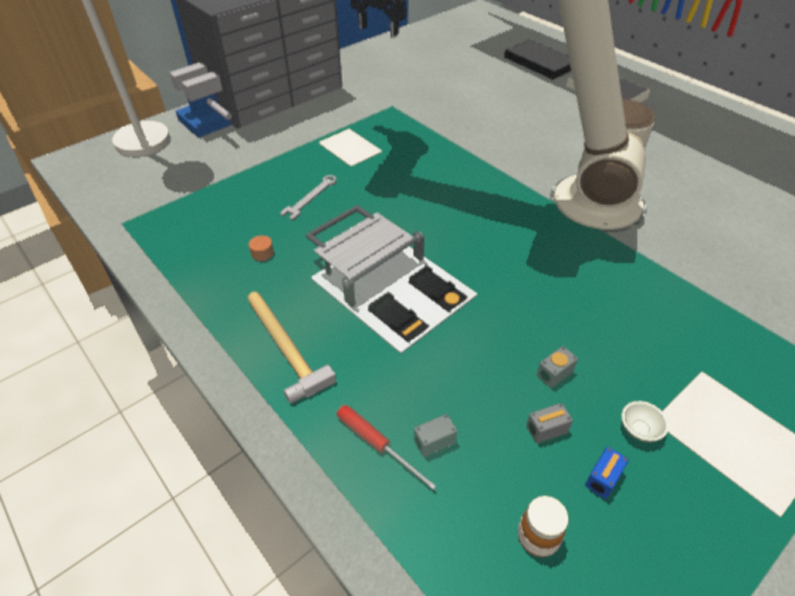

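Top view at 1.42× scale:
- Round-tag housing at (247,391).
- Grey bar-tag housing at (214,337). The possible mix-ups are the blue look-alike at (153,337) and the plain one at (272,254).
- Bar nest mark at (378,321) and round nest mark at (381,380).
- Flap handle at about (540,342).

By tag and grey colour I choose (247,391) and (214,337).

```bash
cat >> h.py <<'E'
def rect(W,m):
    pts=W[m][:,:2].astype(np.float32);(c,s,a)=cv2.minAreaRect(pts)
    b=cv2.boxPoints((c,s,a));e=[b[1]-b[0],b[2]-b[1]];l=max(e,key=np.linalg.norm)
    return np.round(c,1),np.round(s,1),round(np.degrees(np.arctan2(l[1],l[0]))%180,1)
def plan(xyz,yaw=None):
    "yaw: wanted world direction (deg, mod 180) of tool y (closing line)"
    st=arm.read_state();R=Ro.from_quat(st["ee_rot"]).as_matrix();d=np.array(xyz)-st["position"]
    if yaw is not None:
        cur=np.degrees(np.arctan2(R[1,1],R[0,1]));t=(cur-yaw+90)%180-90   # tool z down: +rot = -world yaw
        print("turn z full-scales",round(t/6,2)); R=R@Ro.from_rotvec([0,0,np.radians(t)]).as_matrix()
    print("shift full-scales (after turn)",np.round(R.T@d/25,2),"z axis",R[:,2].round(3),"pos",np.round(st["position"],1),"j",np.round(st["joints"],2))
E
python3 - <<'E'
from h import *
p=eyes.get_image("top");W=cloud(p);v,u=np.indices(W.shape[:2])
def box(a,b,c,d): return (u>=a)&(u<=c)&(v>=b)&(v<=d)
for n,b in [("round",(160,255,190,295)),("bar",(135,218,166,258)),("plain",(172,160,206,200))]:
    m=box(*b)&(W[...,2]>34)&(W[...,2]<50);print(n,m.sum(),rect(W,m),np.nanmedian(W[m],0))
f=p["frame"].astype(int);br=(f[...,0]-f[...,2]>60)&(W[...,2]<60)
for n,b in [("rtag",(160,255,190,295)),("btag",(135,218,166,258)),("nestbar",(258,210,275,242)),("nestround",(258,255,280,282))]:
    m=box(*b)&br;print(n,m.sum(),rect(W,m),np.nanmedian(W[m],0))
blk=(f.sum(-1)<120)
for n,b in [("pbar",(258,210,306,242)),("pround",(258,250,306,282))]:
    m=box(*b)&blk;print(n,m.sum(),rect(W,m),np.nanmedian(W[m],0))
m=box(360,208,390,275)&(W[...,2]>50)&(W[...,2]<80)&(f.sum(-1)<250);print("bar",m.sum(),rect(W,m),np.nanmedian(W[m],0))
m=box(308,200,328,288)&(W[...,2]>40)&(f.sum(-1)<330);print("hinge",m.sum(),rect(W,m))
plan((500,-200,230),None);plan((475,235,230),None)
E
```

```text
round 345 (array([464.6, 248.5]), array([36.7, 59.3]), np.float32(177.1)) [465.67788601 247.76045453  41.9834162 ]
bar 334 (array([561.9, 311.3]), array([36.6, 59.2]), np.float32(159.8)) [562.13145144 310.61721447  41.74911919]
plain 321 (array([715.8, 208.6]), array([36.4, 60.2]), np.float32(164.4)) [715.06919764 207.75624742  41.14093504]
rtag 89 (array([464.8, 247.6]), array([22.6, 25.2]), np.float32(90.4)) [465.90334674 247.9344144   44.21339877]
btag 48 (array([562.8, 310.3]), array([ 7.2, 41.8]), np.float32(157.4)) [562.05774817 310.73218539  44.03672811]
nestbar 66 (array([592.1,  13.6]), array([41.9,  8. ]), np.float32(0.1)) [592.1313777   13.58025369  14.41066607]
nestround 98 (array([485.2,   6.9]), array([25.9, 26.1]), np.float32(90.3)) [485.17007029   6.89052914  14.82263241]
pbar 45 (array([nan, nan]), array([0., 0.]), np.float32(nan)) [606.74452152 -71.97633372  16.62639214]
pround 16 (array([485.3, -42.5]), array([41.5, 77.9]), np.float32(90.2)) [485.17041143  -6.16916882  18.1295959 ]
bar 208 (array([ 552.6, -254.8]), array([139.6,  49.3]), np.float32(1.5)) [ 556.94613547 -272.6377248    67.36831751]
hinge 335 (array([ 545.6, -119.4]), array([198.1,  21.2]), np.float32(3.0))
shift full-scales (after turn) [-17.3   12.16   0.05] z axis [ 0.  0. -1.] pos [ 159.4 -604.3  231.3] j [-1.05  0.38  0.01 -0.   -1.19 -0.26]
shift full-scales (after turn) [-20.77  29.24   0.05] z axis [ 0.  0. -1.] pos [ 159.4 -604.3  231.3] j [-1.05  0.38  0.01 -0.   -1.19 -0.26]
```

Request:
{"api": "apply_moves", "payload": {"delta_rot": [[0,0,0],[0,0,0],[0,0,0],[0,0,0],[0,0,0],[0,0,0],[0,0,0],[0,0,0],[0,0,0],[0,0,0],[0,0,0],[0,0,0],[0,0,0],[0,0,0],[0,0,0],[0,0,0],[0,0,0],[0,0,0]], "xyz": [[-0.96,0.68,0],[-0.96,0.68,0],[-0.96,0.68,0],[-0.96,0.68,0],[-0.96,0.68,0],[-0.96,0.68,0],[-0.96,0.68,0],[-0.96,0.68,0],[-0.96,0.68,0],[-0.96,0.68,0],[-0.96,0.68,0],[-0.96,0.68,0],[-0.96,0.68,0],[-0.96,0.68,0],[-0.96,0.68,0],[-0.96,0.68,0],[-0.96,0.68,0],[-0.96,0.68,0]], "hand": [-1,-1,-1,-1,-1,-1,-1,-1,-1,-1,-1,-1,-1,-1,-1,-1,-1,-1]}}

```text
clock: 2.0
position: [499.8, -197.0, 231.6]
ee_rot: [-0.129, 0.992, -0.0, 0.0]
contact_force: [0.5, -0.0, 0.6]
gripper_width: 85.5
grasp_force: 0.0
```

Request:
{"api": "apply_moves", "payload": {"delta_rot": [[0,0,0],[0,0,0],[0,0,0],[0,0,0],[0,0,0],[0,0,0],[0,0,0],[0,0,0],[0,0,0],[0,0,0],[0,0,0],[0,0,0],[0,0,0],[0,0,0],[0,0,0],[0,0,0],[0,0,0.98],[0,0,0.98],[0,0,0.98]], "xyz": [[-0.22,1,0],[-0.22,1,0],[-0.22,1,0],[-0.22,1,0],[-0.22,1,0],[-0.22,1,0],[-0.22,1,0],[-0.22,1,0],[-0.22,1,0],[-0.22,1,0],[-0.22,1,0],[-0.22,1,0],[-0.22,1,0],[-0.22,1,0],[-0.22,1,0],[-0.22,1,0],[0,0,0],[0,0,0],[0,0,0]], "hand": [-1,-1,-1,-1,-1,-1,-1,-1,-1,-1,-1,-1,-1,-1,-1,-1,-1,-1,-1]}}

```text
clock: 3.58
position: [482.0, 211.6, 231.3]
ee_rot: [0.027, 1.0, 0.0, -0.0]
contact_force: [0.3, -0.1, -0.4]
gripper_width: 85.0
grasp_force: 0.0
```

Run:
```python
from h import *
st=arm.read_state();p=eyes.get_image("wrist");W=cloud(p,st)
print(np.array(p["hand_eye"]).round(2))
f=p["frame"].astype(int)
save(p,"w1.png")
m=(W[...,2]>34)&(W[...,2]<50)
n,l,s,c=cv2.connectedComponentsWithStats(m.astype(np.uint8))
for i in range(1,n):
    if s[i,4]>300: print(s[i],rect(W,l==i),np.nanmedian(W[l==i],0))
plan((464.6,248,150),87.1)
```

```text
[[   0.     -0.96   -0.28   71.08]
 [   1.      0.     -0.      0.15]
 [   0.     -0.28    0.96 -142.38]
 [   0.      0.      0.      1.  ]]
[ 294  138   35   57 1882] (array([461.9, 248.5]), array([36.2, 60.2]), np.float32(177.3)) [460.46591807 247.94380173  39.90442013]
[ 445  217   37   53 1598] (array([559.7, 421.6]), array([60.8, 36.8]), np.float32(11.3)) [557.35319857 418.77138095  39.50856774]
[ 344  221   47   54 1508] (array([559.2, 310.5]), array([35.9, 60.3]), np.float32(159.8)) [556.02070068 309.38133916  39.68996652]
[272 340  32  20 471] (array([696.8, 213. ]), array([36.1, 27.8]), np.float32(76.2)) [692.18313593 210.8137653   39.26973313]
turn z full-scales -0.07
shift full-scales (after turn) [0.77 1.43 3.25] z axis [-0.  0. -1.] pos [482.1 211.3 231.3] j [ 0.72  0.22 -0.23 -0.   -1.12 -2.35]
```

View pics/w1.png

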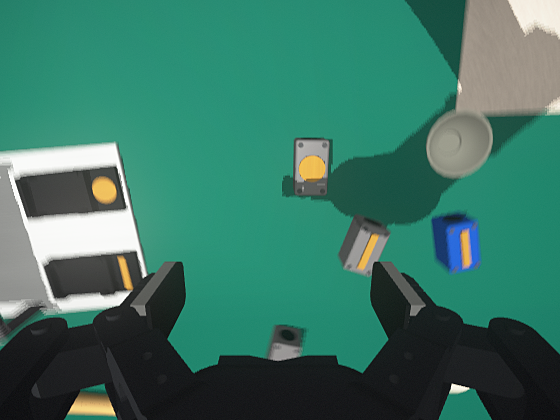

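Wrist view: the round-tag housing is at (313,168), the grey bar housing at (363,247), the blue one at (457,242), and the nests are on the left with the disc at (104,190) and the bar at (124,272). That is consistent with the top view to about 2–3 mm, and this picture serves as the choice check. Next I grasp the round one.

Request:
{"api": "apply_moves", "payload": {"delta_rot": [[0,0,0],[0,0,0],[0,0,0],[0,0,0],[0,0,0],[0,0,0],[0,0,0],[0,0,0],[0,0,0],[0,0,0],[0,0,0],[0,0,0],[0,0,0],[0,0,0],[0,0,0],[0,0,0],[0,0,0],[0,0,0]], "xyz": [[0.42,0.72,0],[0.41,0.72,0],[0,0,1],[0,0,1],[0,0,1],[0,0,1],[0,0,1],[0,0,1],[0,0,1],[0,0,0.9],[0,0,0.6],[0,0,0.35],[0,0,0],[0,0,0],[0,0,0],[0,0,0],[0,0,0],[0,0,0]], "hand": [-1,-1,-1,-1,-1,-1,-1,-1,-1,-1,-1,-1,-1,1,1,1,1,1]}}

```text
clock: 5.13
position: [464.0, 248.7, 11.3]
ee_rot: [0.025, 1.0, 0.001, 0.001]
contact_force: [-0.7, 1.1, 5.8]
gripper_width: 34.9
grasp_force: 61.5
```

Request:
{"api": "apply_moves", "payload": {"delta_rot": [[0,0,0],[0,0,0],[0,0,0],[0,0,0],[0,0,0],[0,0,0],[0,0,0],[0,0,0]], "xyz": [[0,0,0],[0,0,-0.6],[0,0,-1],[0,0,-1],[0,0,-1],[0,0,-1],[0,0,-1],[0,0,0]], "hand": [1,1,1,1,1,1,1,1]}}

```text
clock: 5.8
position: [465.6, 249.7, 155.3]
ee_rot: [0.024, 1.0, 0.003, 0.004]
contact_force: [-0.5, 0.2, -1.1]
gripper_width: 35.3
grasp_force: 60.7
```

Run:
```python
from h import *
e=np.array([np.cos(np.radians(93.2)),np.sin(np.radians(93.2))])
print("nest dirs");
for n,mk in [("round",(485.2,6.9)),("bar",(592.1,13.6))]: print(n,mk)
plan((487,-45,140),183.2)
```

```text
nest dirs
round (485.2, 6.9)
bar (592.1, 13.6)
turn z full-scales 14.0
shift full-scales (after turn) [-11.82   0.19   0.54] z axis [ 0.008  0.006 -1.   ] pos [465.6 249.7 155.3] j [ 0.8   0.29 -0.35  0.   -0.93 -2.42]
```

Request:
{"api": "apply_moves", "payload": {"delta_rot": [[0,0,-1],[0,0,-1],[0,0,-1],[0,0,-1],[0,0,-1],[0,0,-1],[0,0,-1],[0,0,-1],[0,0,-1],[0,0,-1],[0,0,-1],[0,0,-1],[0,0,-1],[0,0,-1],[0,0,-1],[0,0,-1],[0,0,0]], "xyz": [[0,0,0],[0,0,0],[0,0,0],[0,0,0],[0,0,0],[0,0,0],[0,0,0],[0,0,0],[0,0,0],[0,0,0],[0,0,0],[0,0,0],[0,0,0],[0,0,0],[0,0,0],[0,0,0],[0,0,0]], "hand": [1,1,1,1,1,1,1,1,1,1,1,1,1,1,1,1,1]}}

```text
clock: 7.22
position: [462.6, 247.5, 149.2]
ee_rot: [0.727, -0.687, -0.0, 0.001]
contact_force: [0.3, -0.6, -1.5]
gripper_width: 34.9
grasp_force: 60.6
```

Request:
{"api": "apply_moves", "payload": {"delta_rot": [[0,0,0],[0,0,0],[0,0,0],[0,0,0],[0,0,0],[0,0,0],[0,0,0],[0,0,0],[0,0,0],[0,0,0]], "xyz": [[0.94,-0.04,0],[0.94,-0.04,0],[0.94,-0.04,0],[0.94,-0.04,0],[0.94,-0.04,0],[0.94,-0.04,0],[0.94,-0.04,0],[0.94,-0.04,0],[0.94,-0.04,0],[0,0,0]], "hand": [1,1,1,1,1,1,1,1,1,1]}}

```text
clock: 8.05
position: [482.8, 34.3, 149.4]
ee_rot: [0.724, -0.69, -0.001, 0.001]
contact_force: [-0.5, -0.4, -0.7]
gripper_width: 35.1
grasp_force: 60.6
```

Run:
```python
from h import *
st=arm.read_state();p=eyes.get_image("wrist");W=cloud(p,st);np.save("W2.npy",W)
save(p,"w2.png",None,1.4)
f=p["frame"].astype(int);br=(f[...,0]-f[...,2]>60)&(W[...,2]<25)&(W[...,2]>5)
n,l,s,c=cv2.connectedComponentsWithStats(br.astype(np.uint8))
for i in range(1,n):
    if s[i,4]>60: print(s[i],rect(W,l==i),np.nanmedian(W[l==i],0))
z=W[...,2];bl=(f.sum(-1)<150)&(z<30)&(z>5)
n,l,s,c=cv2.connectedComponentsWithStats(bl.astype(np.uint8))
for i in range(1,n):
    if s[i,4]>500: print("black",s[i],rect(W,l==i),np.nanmedian(W[l==i],0))
print(st["position"],st["ee_rot"])
```

```text
[263 156  32  32 801] (array([482.3,   8.9]), array([27.7, 28.3]), np.float32(92.8)) [482.19620551   8.48573675  13.61700694]
[132 168  51  10 495] (array([590.5,  14.7]), array([45.2,  8.8]), np.float32(2.6)) [589.9472275   14.54294379  13.51689064]
black [ 108   56   79  135 3003] (array([591.9, -23.8]), array([ 56.2, 112. ]), np.float32(92.9)) [604.85586166 -61.65513873  12.03404025]
[482.84546551  34.25341566 149.39090843] [ 7.23832094e-01 -6.89975263e-01 -5.22340767e-04  9.81544327e-04]
```

View pics/w2.png

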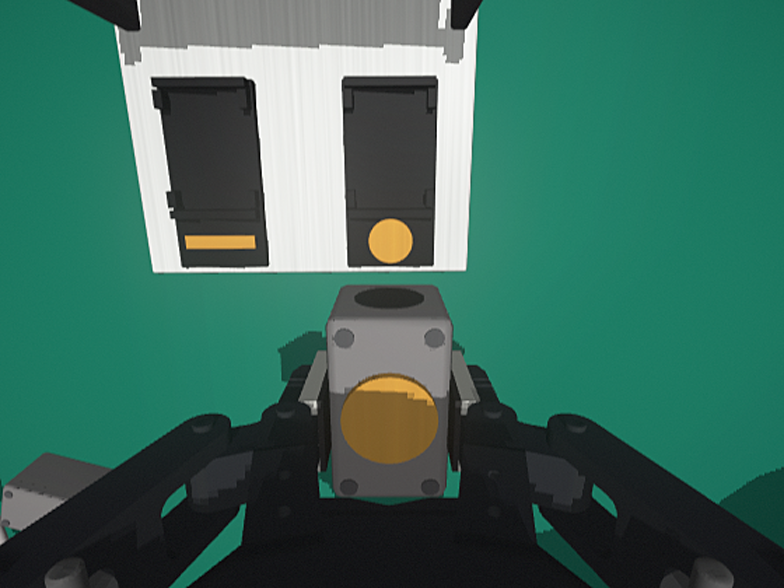

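Run:
```python
from h import *
W=np.load("W2.npy");th=np.radians(3.0);ex=np.array([-np.sin(th),np.cos(th)]);ey=np.array([np.cos(th),np.sin(th)])
for n,o in [("round",(482.3,8.9)),("bar",(590.5,14.7))]:
    d=W[...,:2]-o;a=d@ex;b=d@ey;z=W[...,2]
    m=(z>17)&(z<26)&(abs(b)<40)&(a<-8)&(a>-105)
    print(n,m.sum());A=a[m];B=b[m]
    print("a hist",np.histogram(A,np.arange(-105,-5,4)));print("b hist",np.histogram(B,np.arange(-40,41,4)))
    m=(z>9)&(z<14.5)&(abs(b)<10)&(a<-12)&(a>-105);print("floor a",np.histogram(a[m],np.arange(-105,-5,4))[0],np.nanmedian(z[m]))
z=W[...,2];v,u=np.indices(z.shape)
m=(z>168-10)&(z<200)&(u>225)&(u<330)&(v>200)&(v<360);
print(m.sum(), np.histogram(z[m],10))
m=(z>150)&(z<200)&(u>228)&(u<330)&(v>222)&(v<360);print(rect(W,m))
```

```text
round 1271
a hist (array([  0,   0, 203, 325,  69,  82,  47,   0,   0,   0,   0,   0,   0,
         0,   0,   0,   0,   0,  62,  58,  59, 306,  60,   0]), array([-105, -101,  -97,  -93,  -89,  -85,  -81,  -77,  -73,  -69,  -65,
        -61,  -57,  -53,  -49,  -45,  -41,  -37,  -33,  -29,  -25,  -21,
        -17,  -13,   -9]))
b hist (array([  0,   0,   0, 124, 165,  68,  72,  75,  66,  71,  79,  71,  65,
        68,  70, 169, 108,   0,   0,   0]), array([-40, -36, -32, -28, -24, -20, -16, -12,  -8,  -4,   0,   4,   8,
        12,  16,  20,  24,  28,  32,  36,  40]))
floor a [  0   0   0  59 130 126 141 126 121 119 118 118 116 115 114 115  93 114
 115 113  94   0  63  23] 11.706368211120491
bar 1323
a hist (array([  0,   0, 202, 305,  83,  88,  55,   0,   0,   0,   0,   0,   0,
         0,   0,   0,   0,   0,  67,  74, 105, 306,  38,   0]), array([-105, -101,  -97,  -93,  -89,  -85,  -81,  -77,  -73,  -69,  -65,
        -61,  -57,  -53,  -49,  -45,  -41,  -37,  -33,  -29,  -25,  -21,
        -17,  -13,   -9]))
b hist (array([  0,   0,   0, 187, 136,  67,  66,  65,  68,  66,  71,  68,  76,
        72,  69, 221,  91,   0,   0,   0]), array([-40, -36, -32, -28, -24, -20, -16, -12,  -8,  -4,   0,   4,   8,
        12,  16,  20,  24,  28,  32,  36,  40]))
floor a [  0   0   0  55 136 122 121 121 136 127 119 116 118 117  99 110 113 116
 115  94 114   0  59  24] 11.733172467772278
13582 (array([ 228,  245,  286,  289,  439, 7337, 3891,  205,  607,   55]), array([158.00986629, 161.4873464 , 164.96482651, 168.44230662,
       171.91978673, 175.39726685, 178.87474696, 182.35222707,
       185.82970718, 189.30718729, 192.7846674 ]))
(array([481.8,  33.5]), array([46.8, 60.7]), np.float32(92.0))
```

The view shows the housing held square, tag at (390,418), with the round nest ahead at (390,140) and its disc at (390,240); the bar nest is to the left at (212,140). Nest centres come out at about (485,-46) and (593,-40), which agrees with the hinge geometry. Next I place it.

Request:
{"api": "apply_moves", "payload": {"delta_rot": [[0,0,0],[0,0,0],[0,0,0],[0,0,0],[0,0,0],[0,0,0],[0,0,0],[0,0,0],[0,0,0],[0,0,0]], "xyz": [[0.8,0.01,0],[0.8,0.01,0],[0.8,0.01,0],[0.79,0,0],[0,0,0],[0,0,1],[0,0,1],[0,0,1],[0,0,0.6],[0,0,0]], "hand": [1,1,1,1,1,1,1,1,1,1]}}

```text
clock: 8.93
position: [484.8, -42.0, 56.8]
ee_rot: [0.726, -0.688, -0.002, 0.003]
contact_force: [0.2, 0.4, -1.2]
gripper_width: 34.8
grasp_force: 60.6
```

Run:
```python
from h import *
plan((485.8,-45.5,24.5),183.0)
```

```text
turn z full-scales 0.01
shift full-scales (after turn) [ 0.14 -0.04  1.29] z axis [-0.008 -0.001 -1.   ] pos [484.8 -42.   56.8] j [ 0.25  0.37 -0.54 -0.   -0.67 -0.19]
```

Request:
{"api": "apply_moves", "payload": {"delta_rot": [[0,0,0],[0,0,0]], "xyz": [[0.1,0,0.6],[0,0,0]], "hand": [1,1]}}

```text
clock: 9.1
position: [486.7, -44.5, 43.9]
ee_rot: [0.726, -0.688, -0.001, 0.001]
contact_force: [-1.3, -0.2, -1.6]
gripper_width: 35.3
grasp_force: 60.6
```

Run:
```python
from h import *
for i in range(3):
    st=arm.read_state();print(np.round(st["position"],2),np.round(st["contact_force"],1))
    p=eyes.get_image("wrist")
plan((485.8,-45.5,24.5),183.0)
W=cloud(p,st);f=p["frame"].astype(int)
z=W[...,2]
br=(f[...,0]-f[...,2]>60)&(z<25)&(z>5)
n,l,s,c=cv2.connectedComponentsWithStats(br.astype(np.uint8))
for i in range(1,n):
    if s[i,4]>60: print(s[i],rect(W,l==i))
save(p,"w3.png")
```

```text
[486.7  -44.49  43.93] [-1.3 -0.2 -1.6]
[487.22 -44.48  44.91] [ 0.2  0.4 -0.6]
[487.89 -44.44  45.64] [-0.8 -0.7 -1.2]
turn z full-scales 0.03
shift full-scales (after turn) [0.04 0.1  0.86] z axis [ 0.002  0.    -1.   ] pos [488.3 -44.4  46.1] j [ 0.24  0.39 -0.55  0.   -0.63 -0.19]
[ 77 313  35  13 296] (array([602.1,  15.3]), array([24.1, 10.6]), np.float32(9.1))
```

View pics/w3.png

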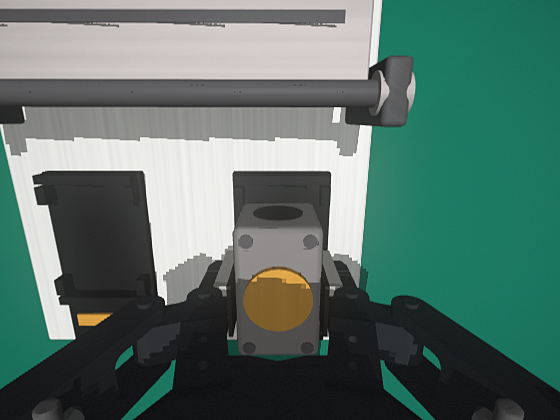

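The housing is over the round nest: the housing's edges span 237–321 px and the pocket 234–330 px, so it is centred to about 1 mm. Next I lower and release.

Request:
{"api": "apply_moves", "payload": {"delta_rot": [[0,0,0],[0,0,0],[0,0,0]], "xyz": [[0.04,0.03,0.4],[0,0,0.35],[0,0,0]], "hand": [1,1,1]}}

```text
clock: 9.5
position: [486.1, -45.9, 25.7]
ee_rot: [0.726, -0.688, -0.001, 0.001]
contact_force: [-0.3, 0.1, -1.7]
gripper_width: 35.3
grasp_force: 60.6
```

Request:
{"api": "apply_moves", "payload": {"delta_rot": [[0,0,0],[0,0,0]], "xyz": [[0,0,0.08],[0,0,0]], "hand": [1,1]}}

```text
clock: 9.67
position: [487.0, -45.9, 24.5]
ee_rot: [0.726, -0.687, 0.0, -0.0]
contact_force: [-1.3, 0.0, -1.4]
gripper_width: 35.1
grasp_force: 60.6
```

Request:
{"api": "apply_moves", "payload": {"delta_rot": [[0,0,0],[0,0,0],[0,0,0],[0,0,0],[0,0,0]], "xyz": [[0,0,0],[0,0,0],[0,0,0],[0,0,0],[0,0,0]], "hand": [-0.1,-0.1,-0.1,-1,-1]}}

```text
clock: 10.08
position: [487.0, -46.0, 24.5]
ee_rot: [0.726, -0.688, 0.0, -0.0]
contact_force: [0.2, 0.4, 0.0]
gripper_width: 69.6
grasp_force: 0.0
```

Request:
{"api": "apply_moves", "payload": {"delta_rot": [[0,0,0],[0,0,0],[0,0,0],[0,0,0],[0,0,0],[0,0,0],[0,0,0],[0,0,0]], "xyz": [[0,0,-0.5],[0,0,-1],[0,0,-1],[0,0,-1],[0,0,-1],[0,0,-1],[0,0,-1],[0,0,-0.5]], "hand": [-1,-1,-1,-1,-1,-1,-1,-1]}}

```text
clock: 10.75
position: [488.1, -46.0, 202.8]
ee_rot: [0.726, -0.687, 0.002, -0.002]
contact_force: [-0.1, 0.7, 0.4]
gripper_width: 85.4
grasp_force: 0.0
```

Run:
```python
from h import *
st=arm.read_state();p=eyes.get_image("top");W=cloud(p);v,u=np.indices(W.shape[:2])
q=eyes.get_image("wrist");Wq=cloud(q,st)
m=(Wq[...,2]>46)&(Wq[...,2]<58)&(Wq[...,1]>-90)&(Wq[...,0]<530);print("wrist housing",rect(Wq,m),np.nanmedian(Wq[m],0))
m=(W[...,2]>46)&(W[...,2]<62)&(W[...,1]>-90)&(W[...,1]<0)&(abs(W[...,0]-487)<40);print("top housing",m.sum(),rect(W,m) if m.sum()>5 else 0)
m=(W[...,2]>34)&(W[...,2]<50)&(abs(W[...,0]-562)<45)&(abs(W[...,1]-311)<45);print("bar housing",rect(W,m))
plan((561,310.8,170),69.8)
```

```text
wrist housing (array([484.8, -46.8]), array([35.8, 60.3]), np.float32(93.0)) [484.86627979 -49.24418119  50.44190847]
top housing 0 0
bar housing (array([562.1, 311.6]), array([37.9, 59.6]), np.float32(158.6))
turn z full-scales -11.11
shift full-scales (after turn) [ -2.2  -14.39   1.32] z axis [ 0.006  0.001 -1.   ] pos [488.3 -45.8 202.1] j [ 0.24  0.18 -0.36  0.   -1.02 -0.18]
```

Request:
{"api": "apply_moves", "payload": {"delta_rot": [[0,0,0],[0,0,0],[0,0,0],[0,0,0],[0,0,0],[0,0,0],[0,0,0],[0,0,0],[0,0,0],[0,0,0],[0,0,0],[0,0,0],[0,0,0],[0,0,0],[0,0,0]], "xyz": [[-0.94,-0.24,0],[-0.94,-0.24,0],[-0.94,-0.24,0],[-0.94,-0.24,0],[-0.94,-0.24,0],[-0.94,-0.24,0],[-0.94,-0.24,0],[-0.94,-0.24,0],[-0.94,-0.24,0],[-0.94,-0.24,0],[-0.94,-0.24,0],[-0.94,-0.24,0],[-0.94,-0.24,0],[-0.94,-0.24,0],[-0.94,-0.24,0]], "hand": [-1,-1,-1,-1,-1,-1,-1,-1,-1,-1,-1,-1,-1,-1,-1]}}

```text
clock: 12.1
position: [556.9, 311.7, 197.5]
ee_rot: [0.726, -0.688, -0.0, 0.001]
contact_force: [-0.4, -0.0, -0.2]
gripper_width: 85.3
grasp_force: 0.0
```

Request:
{"api": "apply_moves", "payload": {"delta_rot": [[0,0,-1],[0,0,-1],[0,0,-1],[0,0,-1],[0,0,-1],[0,0,-1],[0,0,-1],[0,0,-1],[0,0,-1],[0,0,-1],[0,0,-1],[0,0,0]], "xyz": [[0,0,0],[0,0,0],[0,0,0],[0,0,0],[0,0,0],[0,0,0],[0,0,0],[0,0,0],[0,0,0],[0,0,0],[0,0,0],[0,0,0]], "hand": [-1,-1,-1,-1,-1,-1,-1,-1,-1,-1,-1,-1]}}

```text
clock: 13.1
position: [556.9, 310.5, 197.5]
ee_rot: [0.984, -0.18, -0.001, 0.001]
contact_force: [-0.2, 0.5, -0.0]
gripper_width: 85.4
grasp_force: 0.0
```

Run:
```python
from h import *
q=eyes.get_image("wrist")
st=arm.read_state();p=eyes.get_image("wrist");W=cloud(p,st)
m=(W[...,2]>34)&(W[...,2]<50)
n,l,s,c=cv2.connectedComponentsWithStats(m.astype(np.uint8))
for i in range(1,n):
    if s[i,4]>300: print(s[i],rect(W,l==i),np.nanmedian(W[l==i],0),p["frame"][l==i].mean(0).round())
plan((561,310.8,11),69.8)
```

```text
[304   0  44  20 745] (array([690.4, 215.4]), array([36.7, 13.3]), np.float32(68.1)) [690.56076255 216.41462171  39.3899074 ] [143. 141. 140.]
[ 97  46  49  73 968] (array([697.7, 404.1]), array([36.8, 59.9]), np.float32(148.6)) [690.56020724 391.85684135  45.19868651] [122.  88.  53.]
[ 257  158   37   61 2174] (array([560.8, 310.9]), array([35.3, 59.7]), np.float32(159.7)) [562.32884743 310.26271039  39.66964558] [142. 135. 118.]
[ 143  194   62   64 2024] (array([561.4, 421.1]), array([59.9, 36. ]), np.float32(10.9)) [563.05667709 419.17165959  39.64410022] [ 48.  70. 106.]
turn z full-scales -0.14
shift full-scales (after turn) [ 0.15 -0.07  7.48] z axis [-0.002 -0.001 -1.   ] pos [557.  310.6 198.1] j [ 0.76  0.43 -0.01 -0.   -1.14  0.44]
```

Request:
{"api": "apply_moves", "payload": {"delta_rot": [[0,0,-0.14],[0,0,0],[0,0,0],[0,0,0],[0,0,0],[0,0,0],[0,0,0],[0,0,0],[0,0,0],[0,0,0],[0,0,0],[0,0,0],[0,0,0],[0,0,0],[0,0,0],[0,0,0]], "xyz": [[0.14,-0.07,0],[0,0,1],[0,0,1],[0,0,1],[0,0,1],[0,0,1],[0,0,1],[0,0,0.8],[0,0,0.45],[0,0,0.25],[0,0,0],[0,0,0],[0,0,0],[0,0,0],[0,0,0],[0,0,0]], "hand": [-1,-1,-1,-1,-1,-1,-1,-1,-1,-1,-1,1,1,1,1,1]}}

```text
clock: 14.53
position: [562.1, 311.9, 13.3]
ee_rot: [0.985, -0.174, 0.001, -0.001]
contact_force: [0.3, -0.1, -1.1]
gripper_width: 34.6
grasp_force: 60.9
```

Request:
{"api": "apply_moves", "payload": {"delta_rot": [[0,0,0],[0,0,0],[0,0,0],[0,0,0],[0,0,0],[0,0,0],[0,0,0],[0,0,1],[0,0,1],[0,0,1],[0,0,1],[0,0,1],[0,0,1],[0,0,1],[0,0,1],[0,0,1],[0,0,1],[0,0,1],[0,0,0.14],[0,0,0]], "xyz": [[0,0,0],[0,0,-0.6],[0,0,-1],[0,0,-1],[0,0,-1],[0,0,-1],[0,0,-1],[0,0,0],[0,0,0],[0,0,0],[0,0,0],[0,0,0],[0,0,0],[0,0,0],[0,0,0],[0,0,0],[0,0,0],[0,0,0],[0,0,0],[0,0,0]], "hand": [1,1,1,1,1,1,1,1,1,1,1,1,1,1,1,1,1,1,1,1]}}

```text
clock: 16.2
position: [560.9, 311.0, 151.3]
ee_rot: [0.727, -0.687, -0.0, 0.001]
contact_force: [-0.0, -1.0, -1.7]
gripper_width: 34.9
grasp_force: 61.0
```

Run:
```python
from h import *
plan((593,35,150),183.0)
```

```text
turn z full-scales 0.04
shift full-scales (after turn) [11.09 -0.7   0.05] z axis [-0.001 -0.001 -1.   ] pos [560.9 311.  151.3] j [ 0.76  0.47 -0.06 -0.   -1.04 -0.7 ]
```

Request:
{"api": "apply_moves", "payload": {"delta_rot": [[0,0,0],[0,0,0],[0,0,0],[0,0,0],[0,0,0],[0,0,0],[0,0,0],[0,0,0],[0,0,0],[0,0,0],[0,0,0],[0,0,0],[0,0,0]], "xyz": [[0.93,-0.06,0],[0.93,-0.06,0],[0.93,-0.06,0],[0.93,-0.06,0],[0.93,-0.06,0],[0.93,-0.06,0],[0.93,-0.06,0],[0.93,-0.06,0],[0.93,-0.06,0],[0.93,-0.06,0],[0.93,-0.06,0],[0.93,-0.06,0],[0,0,0]], "hand": [1,1,1,1,1,1,1,1,1,1,1,1,1]}}

```text
clock: 17.28
position: [594.3, 30.3, 151.6]
ee_rot: [0.726, -0.688, -0.0, 0.001]
contact_force: [0.8, 0.1, -1.8]
gripper_width: 34.9
grasp_force: 61.0
```

Run:
```python
from h import *
q=eyes.get_image("wrist")
st=arm.read_state();p=eyes.get_image("wrist");W=cloud(p,st);np.save("W4.npy",W)
f=p["frame"].astype(int);z=W[...,2]
br=(f[...,0]-f[...,2]>60)
n,l,s,c=cv2.connectedComponentsWithStats(br.astype(np.uint8))
for i in range(1,n):
    if s[i,4]>60: print(s[i],rect(W,l==i),np.nanmedian(W[l==i],0))
v,u=np.indices(z.shape)
top=np.nanmedian(z[260:340,265:295]);print(top)
m=(abs(z-top)<6)&(u>215)&(u<345)&(v>180);print("held",rect(W,m))
m=(z>46)&(z<58)&(W[...,1]<0)&(W[...,1]>-90);print("seated round",rect(W,m))
th=np.radians(3.0);ex=np.array([-np.sin(th),np.cos(th)]);ey=np.array([np.cos(th),np.sin(th)])
d=W[...,:2]-(593,-41);a=d@ex;b=d@ey
m=(z>17)&(z<26)&(abs(a)<50)&(abs(b)<40);print("walls a",np.percentile(a[m],[1,99]),"b",np.percentile(b[m],[1,99]))
print(st["position"])
```

```text
[  16    0   36  134 3933] (array([789.8, -66.1]), array([103.4,  17.2]), np.float32(75.7)) [791.14955263 -70.67465034  23.05120855]
[ 411   97   39   40 1231] (array([486.9, -46.3]), array([26.9, 25.9]), np.float32(52.9)) [486.43740106 -46.4220319   54.67985681]
[387 165  31  32 770] (array([484.2,   9.1]), array([23.4, 26.9]), np.float32(129.7)) [482.03650332   8.58202171  13.58332942]
[258 176  50  10 487] (array([590. ,  15.3]), array([44.5,  8.6]), np.float32(4.9)) [590.13704366  14.35459438  13.49207976]
[  46  226   52  100 2759] (array([797.2, 128.6]), array([ 37.7, 115.6]), np.float32(98.3)) [785.69630302 113.81692054  22.64722654]
[ 268  249   21   98 1899] (array([593.4,  33.9]), array([ 8. , 47.5]), np.float32(92.6)) [593.57971758  30.54117867 180.99011383]
180.64616148583974
held (array([591.6,  31.9]), array([51.8, 60.6]), np.float32(94.8))
seated round (array([487.1, -46.8]), array([36.7, 59.5]), np.float32(93.1))
walls a [-39.32964612  38.82960644] b [-26.07402537  26.19655107]
[594.33033425  31.78130902 151.58567968]
```

Request:
{"api": "apply_moves", "payload": {"delta_rot": [[0,0,0],[0,0,0],[0,0,0],[0,0,0],[0,0,0],[0,0,0],[0,0,0],[0,0,0],[0,0,0],[0,0,0],[0,0,0]], "xyz": [[0.73,0.05,0],[0.73,0.04,0],[0.73,0.04,0],[0.73,0.04,0],[0,0,0],[0,0,1],[0,0,1],[0,0,1],[0,0,0.8],[0,0,0.3],[0,0,0]], "hand": [1,1,1,1,1,1,1,1,1,1,1]}}

```text
clock: 18.3
position: [593.0, -38.6, 47.2]
ee_rot: [0.727, -0.687, -0.001, 0.002]
contact_force: [-0.1, 0.1, -1.7]
gripper_width: 35.0
grasp_force: 61.1
```

Run:
```python
from h import *
q=eyes.get_image("wrist")
plan((593.6,-41.2,25.5),183.0)
st=arm.read_state();p=eyes.get_image("wrist")
save(p,"w5.png")
```

```text
turn z full-scales 0.04
shift full-scales (after turn) [0.1  0.03 0.94] z axis [-0.001 -0.    -1.   ] pos [594.3 -38.7  49. ] j [ 0.21  0.52 -0.28  0.   -0.77 -0.15]
```

View pics/w5.png

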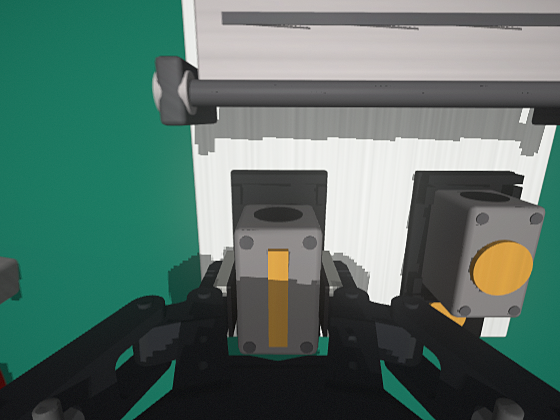

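The bar housing is centred over the bar nest (housing 236–321 px, pocket 232–327 px), and the round housing is seated on the right. Next I lower and release.

Request:
{"api": "apply_moves", "payload": {"delta_rot": [[0,0,0],[0,0,0],[0,0,0],[0,0,0]], "xyz": [[0.08,0,0.4],[0,0,0.35],[0,0,0.1],[0,0,0]], "hand": [1,1,1,1]}}

```text
clock: 18.73
position: [593.7, -41.6, 27.2]
ee_rot: [0.726, -0.688, -0.001, 0.001]
contact_force: [-1.1, 0.7, -2.0]
gripper_width: 34.9
grasp_force: 61.1
```

Request:
{"api": "apply_moves", "payload": {"delta_rot": [[0,0,0],[0,0,0],[0,0,0],[0,0,0],[0,0,0],[0,0,0]], "xyz": [[0,0,0.04],[0,0,0],[0,0,0],[0,0,0],[0,0,0],[0,0,0]], "hand": [1,-0.1,-0.1,-0.1,-1,-1]}}

```text
clock: 19.23
position: [594.6, -41.4, 27.4]
ee_rot: [0.726, -0.687, 0.0, -0.0]
contact_force: [1.1, -0.2, -0.5]
gripper_width: 69.6
grasp_force: 0.0
```

Request:
{"api": "apply_moves", "payload": {"delta_rot": [[0,0,0],[0,0,0],[0,0,0],[0,0,0],[0,0,0],[0,0,0],[0,0,0],[0,0,0]], "xyz": [[0,0,-0.5],[0,0,-1],[0,0,-1],[0,0,-1],[0,0,-1],[0,0,-1],[0,0,-1],[0,0,0]], "hand": [-1,-1,-1,-1,-1,-1,-1,-1]}}

```text
clock: 19.9
position: [597.6, -41.4, 195.9]
ee_rot: [0.727, -0.687, 0.004, -0.004]
contact_force: [1.0, 0.4, 0.4]
gripper_width: 85.3
grasp_force: 0.0
```

Run:
```python
from h import *
q=eyes.get_image("wrist");st=arm.read_state();p=eyes.get_image("wrist");W=cloud(p,st);z=W[...,2]
m=(z>46)&(z<58)&(W[...,1]<0)&(W[...,1]>-90)
n,l,s,c=cv2.connectedComponentsWithStats(m.astype(np.uint8))
for i in range(1,n):
    if s[i,4]>300: print(rect(W,l==i),np.nanmedian(W[l==i],0))
print(st["position"],st["joints"])
```

```text
(array([593.6, -41.9]), array([36., 59.]), np.float32(93.7)) [593.81551007 -43.30746594  51.70257201]
(array([487.1, -47.2]), array([35.6, 59.6]), np.float32(92.9)) [488.52978415 -49.36941255  51.92085236]
[596.16483593 -41.27432932 193.16649332] [ 2.01916849e-01  3.63729118e-01 -1.24335309e-01  7.45589028e-04
 -1.07534737e+00 -1.47294576e-01]
```

Request:
{"api": "apply_moves", "payload": {"delta_rot": [[0,0,0],[0,0,0],[0,0,0],[0,0,0],[0,0,0],[0,0,0],[0,0,0],[0,0,0],[0,0,0],[0,0,0]], "xyz": [[0.94,0.23,0],[0.94,0.23,0],[0.94,0.23,0],[0.94,0.23,0],[0.94,0.23,0],[0.94,0.23,0],[0.94,0.23,0],[0.94,0.23,0],[0.94,0.23,0],[0.94,0.23,0]], "hand": [-1,-1,-1,-1,-1,-1,-1,-1,-1,-1]}}

```text
clock: 20.83
position: [548.6, -280.0, 187.7]
ee_rot: [0.726, -0.688, -0.002, 0.001]
contact_force: [-0.3, 1.1, -0.4]
gripper_width: 85.1
grasp_force: 0.0
```

Request:
{"api": "apply_moves", "payload": {"delta_rot": [[0,0,1],[0,0,1],[0,0,1],[0,0,1],[0,0,1],[0,0,1],[0,0,1],[0,0,1],[0,0,1],[0,0,1],[0,0,1],[0,0,1],[0,0,1],[0,0,1],[0,0,1],[0,0,0]], "xyz": [[0,0,0],[0,0,0],[0,0,0],[0,0,0],[0,0,0],[0,0,0],[0,0,0],[0,0,0],[0,0,0],[0,0,0],[0,0,0],[0,0,0],[0,0,0],[0,0,0],[0,0,0],[0,0,0]], "hand": [-1,-1,-1,-1,-1,-1,-1,-1,-1,-1,-1,-1,-1,-1,-1,-1]}}

```text
clock: 22.17
position: [549.0, -278.9, 187.8]
ee_rot: [-0.026, 1.0, 0.001, -0.002]
contact_force: [0.0, -0.3, 0.5]
gripper_width: 85.5
grasp_force: 0.0
```

Run:
```python
from h import *
q=eyes.get_image("wrist");st=arm.read_state();p=eyes.get_image("wrist");W=cloud(p,st);np.save("W6.npy",W);z=W[...,2]
save(p,"w6.png")
th=np.radians(3.0);ex=np.array([np.cos(th),np.sin(th)]);ey=np.array([-np.sin(th),np.cos(th)])
d=W[...,:2]-(543.3,-121.5);a=d@ex;b=d@ey
m=(z>56)&(z<76)&(abs(a)<45)&(b<-125)&(b>-200)
print(m.sum(),np.percentile(b[m],[1,10,50,90,99]),np.percentile(z[m],[5,50,95,99]))
for s in (-45,-15,15):
    k=m&(a>s)&(a<s+30);print(s,k.sum(),np.percentile(b[k],[2,50,98]) if k.sum() else 0)
m=(z>55)&(z<76)&(abs(a)<100)&(b<-130)&(b>-200);print("bar extents a",np.percentile(a[m],[1,99]))
m=(z>55)&(z<76)&(abs(a)<45)&(b>-128)&(b<-40);print("plate edge b",np.percentile(b[m],[0.5,99]) if m.sum() else 0)
print(st["position"],st["joints"]);plan((551.6,-279.3,43),93)
```

```text
1335 [-163.9097681  -162.16087809 -157.8239562  -153.24225067 -152.1157205 ] [63.41561302 66.73816311 68.30020377 68.77239491]
-45 497 [-163.91569776 -157.94079106 -152.61995166]
-15 430 [-163.04862386 -157.77653754 -152.46080528]
15 408 [-163.0817449  -157.65413939 -152.14539706]
bar extents a [-70.83509422  67.63360702]
plate edge b [-115.87165127  -40.81872422]
[ 549.11865712 -278.97006453  188.00005509] [-2.07770928e-01  4.02859806e-01 -7.64572843e-02 -3.83645430e-04
 -1.09434800e+00 -1.30628061e+00]
turn z full-scales 0.05
shift full-scales (after turn) [-0.11 -0.02  5.81] z axis [-0.002  0.001 -1.   ] pos [ 549.3 -279.   188.3] j [-0.21  0.4  -0.08 -0.   -1.09 -1.31]
```

View pics/w6.png

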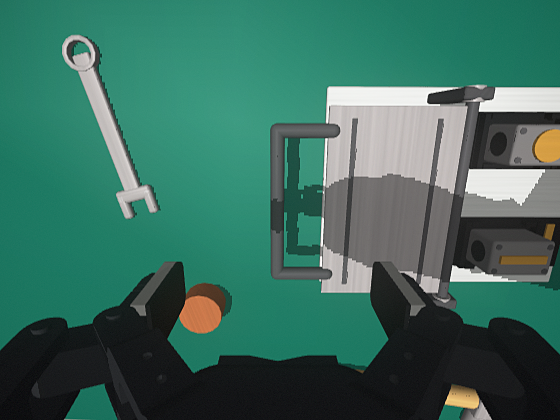

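The wrist view shows the handle bar at (278,200), the window to its right, the plate edge at about (325,200), and the spool and wrench well clear. The bar measures 158 mm from my hinge estimate, as it should. I narrow the fingers to about 30 mm, descend and grip.

Request:
{"api": "apply_moves", "payload": {"delta_rot": [[0,0,0.05],[0,0,0],[0,0,0],[0,0,0],[0,0,0],[0,0,0],[0,0,0],[0,0,0],[0,0,0]], "xyz": [[-0.1,-0.02,0],[0,0,0],[0,0,0],[0,0,0],[0,0,1],[0,0,1],[0,0,0.7],[0,0,0],[0,0,0]], "hand": [0.3,0.3,0.3,0.3,0.3,0.3,0.3,0.3,0.3]}}

```text
clock: 23.02
position: [552.0, -279.6, 121.6]
ee_rot: [-0.025, 1.0, 0.0, -0.001]
contact_force: [1.0, -0.1, 0.6]
gripper_width: 30.1
grasp_force: 0.0
```

Run:
```python
from h import *
q=eyes.get_image("wrist");q=eyes.get_image("wrist")
st=arm.read_state();print(st["gripper_width"]);plan((551.6,-279.3,44),93)
save(q,"w7.png")
```

```text
29.58479822034265
turn z full-scales -0.02
shift full-scales (after turn) [0.08 0.04 3.18] z axis [ 0.002 -0.001 -1.   ] pos [ 553.4 -280.   123.6] j [-0.21  0.47 -0.15  0.   -0.95 -1.31]
```

View pics/w7.png

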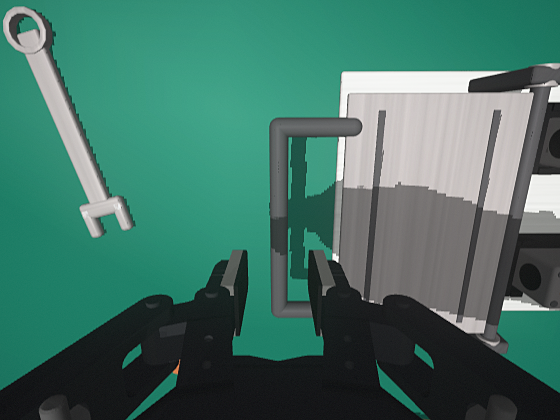

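The bar (column 278) lies midway between the pads (245 and 310), so I go down and grip.

Request:
{"api": "apply_moves", "payload": {"delta_rot": [[0,0,0],[0,0,0],[0,0,0],[0,0,0],[0,0,0],[0,0,0]], "xyz": [[0.04,0.02,0.8],[0,0,0.8],[0,0,0.8],[0,0,0.5],[0,0,0.2],[0,0,0]], "hand": [0.3,0.3,0.3,0.3,0.3,0.3]}}

```text
clock: 23.62
position: [551.6, -279.2, 44.7]
ee_rot: [-0.025, 1.0, -0.0, -0.0]
contact_force: [-0.1, 0.2, -0.9]
gripper_width: 29.9
grasp_force: 0.0
```

Request:
{"api": "apply_moves", "payload": {"delta_rot": [[0,0,0],[0,0,0],[0,0,0],[0,0,0],[0,0,0]], "xyz": [[0,0,0],[0,0,0],[0,0,0],[0,0,0],[0,0,0]], "hand": [1,1,1,1,1]}}

```text
clock: 24.03
position: [552.6, -279.3, 46.4]
ee_rot: [-0.025, 1.0, -0.001, 0.002]
contact_force: [-0.5, 1.4, 6.8]
gripper_width: 9.9
grasp_force: 58.9
```

```bash
cat > arc.py <<'E'
from h import *
import sys
h=np.array([543.3,-121.5]);th=np.radians(3);v=np.array([-np.sin(th),np.cos(th)])
st=arm.read_state();b=st["position"][:2]
s=(b-h)@v;print("b",round(s,1),"z",round(st["position"][2],1),"angle est",round(np.arccos(np.clip(-s/158,-1,1)),3),"force",np.round(st["contact_force"],1),"grip",st["grasp_force"],st["gripper_width"],"t",round(st["clock"],2),"j",np.round(st["joints"],2),"zax",Ro.from_quat(st["ee_rot"]).as_matrix()[:,2].round(3))
E
python3 arc.py
python3 - <<'E'
import numpy as np
a=np.radians(np.arange(0,91,6));y=158*(1-np.cos(a))/25;z=-158*np.sin(a)/25
for r in zip(np.diff(y).round(2),np.diff(z).round(2)): print(r)
E
```

```text
b -158.1 z 46.4 angle est 0.0 force [-0.5  1.4  6.8] grip 58.89738857746124 9.945425129011229 t 24.03 j [-0.21  0.55 -0.23  0.   -0.79 -1.31] zax [ 0.003 -0.001 -1.   ]
(np.float64(0.03), np.float64(-0.66))
(np.float64(0.1), np.float64(-0.65))
(np.float64(0.17), np.float64(-0.64))
(np.float64(0.24), np.float64(-0.62))
(np.float64(0.3), np.float64(-0.59))
(np.float64(0.36), np.float64(-0.55))
(np.float64(0.42), np.float64(-0.51))
(np.float64(0.47), np.float64(-0.47))
(np.float64(0.51), np.float64(-0.42))
(np.float64(0.55), np.float64(-0.36))
(np.float64(0.59), np.float64(-0.3))
(np.float64(0.62), np.float64(-0.24))
(np.float64(0.64), np.float64(-0.17))
(np.float64(0.65), np.float64(-0.1))
(np.float64(0.66), np.float64(-0.03))
```

Gripped, with a light force. I swing along the arc in stages, tool kept pointing down so the round bar turns in the pads.

Request:
{"api": "apply_moves", "payload": {"delta_rot": [[0,0,0],[0,0,0],[0,0,0],[0,0,0],[0,0,0],[0,0,0],[0,0,0]], "xyz": [[0,0.01,-0.33],[0,0.02,-0.33],[0,0.05,-0.33],[0,0.05,-0.32],[0,0.08,-0.32],[0,0.09,-0.32],[0,0,0]], "hand": [1,1,1,1,1,1,1]}}

```text
clock: 24.62
position: [552.1, -271.9, 95.9]
ee_rot: [-0.025, 1.0, -0.001, 0.002]
contact_force: [3.2, -3.9, -0.1]
gripper_width: 9.6
grasp_force: 58.7
```

```bash
python3 arc.py
python3 - <<'E'
from h import *
p=eyes.get_image("top");W=cloud(p);z=W[...,2]
th=np.radians(3);d=W[...,:2]-(545,-121);b=d@np.array([-np.sin(th),np.cos(th)]);a=d@np.array([np.cos(th),np.sin(th)])
m=(abs(a)<80)&(b<-20)&(b>-110)&(z>50)&(z<170)
for s in (-80,40):
    k=m&(a>s)&(a<s+40);print(k.sum(),np.polyfit(b[k],z[k],1) if k.sum()>10 else 0)
E
```

```text
b -150.7 z 95.9 angle est 0.306 force [ 3.2 -3.9 -0.1] grip 58.68635416030884 9.617288461259667 t 24.62 j [-0.19  0.49 -0.19  0.   -0.89 -1.33] zax [ 0.004 -0.001 -1.   ]
198 [-0.33674405 63.49796061]
0 0
```

The flap is at about 0.32 rad as planned and forces are tiny, so I continue.

Request:
{"api": "apply_moves", "payload": {"delta_rot": [[0,0,0],[0,0,0],[0,0,0],[0,0,0],[0,0,0],[0,0,0],[0,0,0],[0,0,0],[0,0,0],[0,0,0],[0,0,0],[0,0,0],[0,0,0]], "xyz": [[0,0.11,-0.31],[0,0.13,-0.31],[0,0.14,-0.3],[0,0.16,-0.29],[0,0.17,-0.28],[0,0.19,-0.27],[0,0.2,-0.26],[0,0.22,-0.25],[0,0.23,-0.24],[0,0.24,-0.23],[0,0.25,-0.21],[0,0.26,-0.21],[0,0,0]], "hand": [1,1,1,1,1,1,1,1,1,1,1,1,1]}}

```text
clock: 25.75
position: [549.3, -217.0, 176.9]
ee_rot: [-0.026, 1.0, -0.003, 0.002]
contact_force: [1.3, -10.2, 9.5]
gripper_width: 9.7
grasp_force: 59.2
```

```bash
python3 arc.py
```

```text
b -95.7 z 176.9 angle est 0.92 force [  1.3 -10.2   9.5] grip 59.24558937549591 9.66585315275049 t 25.75 j [-0.1   0.37 -0.17  0.01 -1.03 -1.42] zax [ 0.005 -0.007 -1.   ]
```

Request:
{"api": "apply_moves", "payload": {"delta_rot": [[0,0,0],[0,0,0],[0,0,0],[0,0,0],[0,0,0],[0,0,0],[0,0,0],[0,0,0],[0,0,0],[0,0,0]], "xyz": [[0,0.27,-0.19],[0,0.28,-0.17],[0,0.29,-0.16],[0,0.3,-0.14],[0,0.31,-0.13],[0,0.31,-0.11],[0,0.32,-0.09],[0,0.32,-0.08],[0,0.2,-0.03],[0,0,0]], "hand": [1,1,1,1,1,1,1,1,1,1]}}

```text
clock: 26.58
position: [545.9, -151.0, 205.3]
ee_rot: [-0.026, 1.0, -0.003, 0.003]
contact_force: [-1.4, -4.9, 16.4]
gripper_width: 10.1
grasp_force: 63.1
```

```bash
python3 arc.py
```

```text
b -29.6 z 205.3 angle est 1.382 force [-1.4 -4.9 16.4] grip 63.08536648750305 10.103169369827329 t 26.58 j [ 0.02  0.3  -0.19  0.01 -1.08 -1.54] zax [ 0.005 -0.005 -1.   ]
```

Request:
{"api": "apply_moves", "payload": {"delta_rot": [[0,0,0],[0,0,0],[0,0,0],[0,0,0],[0,0,0],[0,0,0],[0,0,0],[0,0,0],[0,0,0],[0,0,0]], "xyz": [[0,0.25,-0.03],[0,0.22,-0.02],[0,0.2,0],[0,0.18,0],[0,0.15,0],[0,0.1,0],[0,0,0],[0,0,0],[0,0,0],[0,0,0]], "hand": [1,1,1,1,1,1,1,1,1,1]}}

```text
clock: 27.42
position: [544.5, -124.3, 207.3]
ee_rot: [-0.026, 1.0, -0.003, 0.003]
contact_force: [-3.2, -2.8, 20.4]
gripper_width: 9.7
grasp_force: 64.5
```

```bash
python3 arc.py
python3 - <<'E'
from h import *
st=arm.read_state();p=eyes.get_image("scene");W=cloud(p);z=W[...,2];save(p,"s2.png",None,1.4)
th=np.radians(3);d=W[...,:2]-(544,-121.5);b=d@np.array([-np.sin(th),np.cos(th)]);a=d@np.array([np.cos(th),np.sin(th)])
m=(abs(a)<80)&(abs(b)<35)&(z>70)&(z<168)
c=np.polyfit(z[m],b[m],1);print(m.sum(),c,"angle",np.pi/2+np.arctan(c[0]),"median b",np.median(b[m]))
t=eyes.get_image("top");T=cloud(t);zz=T[...,2]
m=(zz>46)&(zz<60)&(T[...,1]<0)&(T[...,1]>-85)&(abs(T[...,0]-540)<100)
n,l,s,c=cv2.connectedComponentsWithStats(m.astype(np.uint8))
for i in range(1,n):
    if s[i,4]>40: print(s[i],rect(T,l==i))
E
python3 arc.py
```

```text
b -2.9 z 207.3 angle est 1.553 force [-3.2 -2.8 20.4] grip 64.49914455413818 9.707538141679795 t 27.42 j [ 0.07  0.29 -0.2   0.01 -1.08 -1.59] zax [ 0.005 -0.006 -1.   ]
1259 [-0.01699693  2.92597891] angle 1.5538010363392685 median b 0.8509426803594927
[278 265  23   9 140] (array([479.7, -46.5]), array([18.4, 57.2]), np.float32(94.9))
b -2.9 z 207.4 angle est 1.553 force [-3.  -4.2 20.4] grip 64.5003604888916 9.44057768568866 t 27.52 j [ 0.07  0.29 -0.2   0.01 -1.08 -1.59] zax [ 0.005 -0.006 -1.   ]
```

View pics/s2.png

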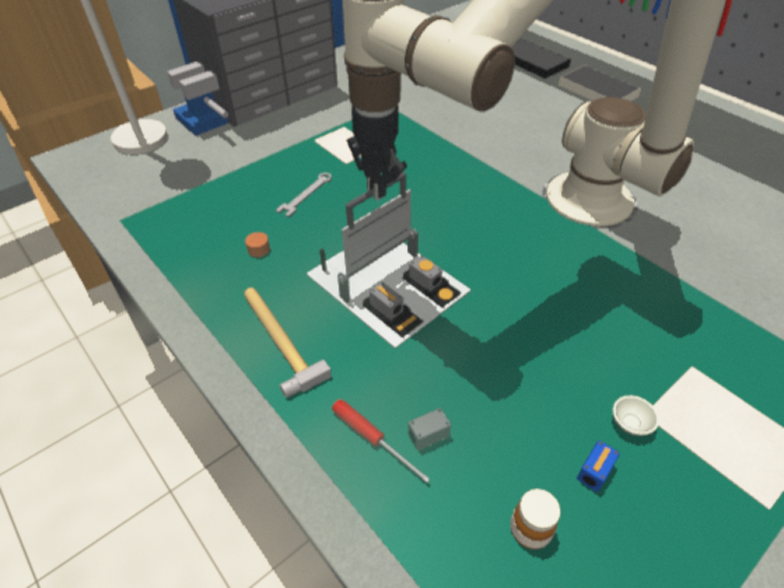

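The scene shows the flap upright at about (380,230), the gripper on its bar at (380,185), both housings seated at (387,300) and (427,272), and everything else in place. Two independent estimates put the flap at 1.55 rad, it has held for over 0.3 s, and the grip is about 64 N. I hand it in.

```bash
python3 -c "
from bench import arm
print(arm.job_done())"
```

```text
the job is handed in; nothing more can be done
None
```

I handed in the job at about 27.5 s. Both tagged housings are seated in their own nests, and the gripper is holding the flap by its handle at about 1.55 rad with roughly 64 N grip; no verdict came back.

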